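# Hold the bin lid open for the scoop

### The arm

A 6-joint arm with a two-finger parallel gripper is mounted at the origin on the work surface. World frame = base frame: x ahead of the robot, y to its left, z up, the work surface at z = 0. Lengths are in m, angles in degrees, forces in N, time in s.
With the tool pointing down it reaches from about 0.25 to 0.725 m from the base axis. Payload 9.7 kg.
Tool frame: the origin (TCP) lies midway between the tips of the shut fingers; the grasp point (between the pads) lies 19 mm behind it (bot.grasp_offset is the distance from the TCP to the grasp point, in m); z points along the fingers, x is the direction in which the jaws open and shut, and the axes are right-handed (so a half turn about z gives the same grasp; the last joint's range is limited). The gripper opens to 85 mm and grips with 20 to 120 N. Pads are 22 mm wide; open, the fingers measure 114 mm over their backs; the gripper's body (76 mm by 85 mm) begins 54 mm behind the grasp point. The pads swing forward as they close: fully open they stand 13 mm farther back than shut.
Start: joints at [-63.312, 4.979, 10.078, 95.1, 0, 90], TCP at [0.247, -0.491, 0.231] pointing down, gripper open.
Joint ranges: [-179.16, 179.16], [-48.56, 103.87], [-65.8, 70.77], [-126.05, 130.52], [-82.76, 87.17], [-180, 180]. Speed limits (degrees/s): [127.2, 127.2, 147.25, 180, 180, 180].

### API

Orientations are given as [roll, pitch, yaw] about the fixed x, y, z axes, in that order (R = Rz(yaw) Ry(pitch) Rx(roll)).
In Python, from workcell import bot gives the robot as it stands.
- The arm moves only by the tool send_rows, never from a script. Its argument "targets" is a list of rows, each a list of 5 numbers: the closure, from 0 (fully open) to 1 (shut), then the shift along the world's x, y, z in mm, then the turn about the world's z in degrees. A call has 1 to 10 rows; each row is the pose to reach, as a shift and turn from the pose commanded when the call began; what a row does not reach only later rows make up. A row lasts 1/8 s, in which the tool goes at most 62.5 mm and 10.7 degrees, less where a joint would pass 70% of its speed; a pose out of reach is approached as far as the arm can. A call with a gripper value outside its range is refused whole. The fingers move at their own pace and stop on an object; "squeeze" is the grip in N (left out, the last holds). Time passes only in rows, so rows that repeat a pose let the fingers close. It gives the time, the measured TCP pose, the force and the opening at its end, in the units of the state.
- bot.get_obs(): the state, without advancing time (a new reading comes with each control period).
- bot.camera(name): name is "scene" or "top" or "wrist"; returns a dict with "pixels" (400x640x3 uint8, red, green, blue), "intrinsics" (3x3 intrinsics, pixels), "view" (4x4, takes a point from world to camera coordinates); the wrist camera has in their place "mount" (4x4, takes a point from camera to tool coordinates, whose origin is the TCP and whose axes are the tool frame's). Camera axes: x right, y down, z forward; pixel columns grow to the right and rows downward; lengths in m; the calibration is good to about 2 mm. A picture is of the moment at which its call begins: read the wrist's pose just before it. There is no depth.
- bot.job_done(): hands the job in, once; it reports no verdict.
The state is a dict: "time": time; "q": joint angles; "qd": joint speeds; "joint_efforts": joint torques, N m; "ee_pos": TCP position; "tcp_rot": TCP orientation; "wrist_force": force on the tool from outside, world axes, zero at the start; "torque": the same for the moment, N m; "opening": finger opening in m.
Only numpy, scipy, OpenCV 4.12 (cv2) and the standard library are available. Lean on these libraries where they do the work, as an engineer would, in place of code of your own. Each camera call takes 0.05 s, during which the arm holds its last target.

### The job

I am about to take the red scoop out of whichever of the two clear-lidded ingredient bins it is lying in (the other bin holds a steel ring cutter). Lift the lid of the bin with the scoop and finish still holding it with the gripper's fingers, steady at 60 degrees open from shut, because it falls shut when let go. Keep the other bin shut and leave the scoop, the cutter and all the other things where they are.

Things in the scene. Friction and masses are not known exactly. Their poses are not given: they have to be found in the camera images.
- bin_a: The ingredient bin whose lid has a green front bar: open white box 170 (x) x 180 (y) x 90 mm high, 5 mm walls and floor, fixed to the bench. Origin: centre of its underside. Its x axis points horizontally from its front wall (bar side, nearest the robot) to the hinge side, z up.
- lid_a (a joint): Opening angle of that lid in rad: 0 = shut (level), 1.047 = 60 degrees from shut, stop at 1.4. It hinges on the bin's far top edge, about the bin's y axis; the front edge rises and swings back towards the hinge. It falls shut from any angle unless held.
- cover_a: The lid itself: clear 5 mm panel 171 x 184 mm in a thin steel frame, about 0.5 kg. Origin: on the hinge axis; its x axis points from bar to hinge within the lid's plane, z out of its upper face.
- bar_a (a point): Middle of the green round bar on that lid's front: 12 mm thick, 110 mm long, parallel to the hinge, 215 mm from the hinge axis, level with the panel, 95 mm above the bench when shut. Two thin steel arms at its ends join it to the lid; open space of 36 mm between bar and lid frame, nothing taller than 50 mm below it or close in front of it, so fingers can pass either side from above, and the round bar can turn between them.
- hinge_a (a point): Middle of that lid's hinge axis: 85 mm along x from the bin's centre, 95 mm above the bench.
- bin_b: The ingredient bin whose lid has a blue front bar: open white box 170 (x) x 180 (y) x 90 mm high, 5 mm walls and floor, fixed to the bench. Origin: centre of its underside. Its x axis points horizontally from its front wall (bar side, nearest the robot) to the hinge side, z up.
- lid_b (a joint): Opening angle of that lid in rad: 0 = shut (level), 1.047 = 60 degrees from shut, stop at 1.4. It hinges on the bin's far top edge, about the bin's y axis; the front edge rises and swings back towards the hinge. It falls shut from any angle unless held.
- cover_b: The lid itself: clear 5 mm panel 171 x 184 mm in a thin steel frame, about 0.5 kg. Origin: on the hinge axis; its x axis points from bar to hinge within the lid's plane, z out of its upper face.
- bar_b (a point): Middle of the blue round bar on that lid's front: 12 mm thick, 110 mm long, parallel to the hinge, 215 mm from the hinge axis, level with the panel, 95 mm above the bench when shut. Two thin steel arms at its ends join it to the lid; open space of 36 mm between bar and lid frame, nothing taller than 50 mm below it or close in front of it, so fingers can pass either side from above, and the round bar can turn between them.
- hinge_b (a point): Middle of that lid's hinge axis: 85 mm along x from the bin's centre, 95 mm above the bench.
- scoop_center (a point): The red plastic scoop, 130 mm long, 50 mm wide, 34 mm high, lying in one of the two bins, visible through the lid. Point: its centre, about half-way up. It is the bin whose origin is within 100 mm horizontally of this point.
- cutter_center (a point): Steel ring biscuit cutter, 72 mm across, 35 mm high, in the other bin. Point: its centre.
- bowl_center (a point): Small white bowl, 100 mm across, 45 mm high, on the bench in front of the bins. Point: centre, half-way up. Bystander.
- can_center (a point): Can, 70 mm across, 100 mm high, left of the bins. Point: centre. Bystander.
- jar_center (a point): Amber jar, 70 mm across, 110 mm high, right of the bins. Point: centre. Bystander.
- spatula_grip (a point): Spatula, 240 mm long, lying right of the bins. Point: on its handle. Bystander.
- cup_center (a point): Steel cup, 80 mm across, 80 mm high, left of the bins. Point: centre. Bystander.
- timer_center (a point): White kitchen timer, 60 x 70 x 25 mm, behind the bins. Point: centre. Bystander.

How it is judged:
By the outcome, as a careful person would: the job done as asked, in the order asked, and still so for the second after the job is handed in, while the arm keeps its last pose, push and grip.
It also fails if it takes over 38 s, if anything falls off the work surface, if the arm or the gripper's body presses on something with over 40 N, if the wrist force passes 120 N, or if a joint passes its speed limit or range.

## Working session

There is one attempt and no reset: what is moved stays moved. The work goes in short steps, Python scripts to look and compute and a tool call to move; the robot and the scene stay as the last step left them, time stands still between calls to the robot, and variables do not carry over. Pictures are saved under pics/ and viewed, and the job is handed in when it is done.

Besides the shell and the picture viewer there is one more tool, called after ">>>" as name([rows], argument=value, ...), one row to a line, values as JSON. send_rows: Moves the arm, as the interface text tells. Its arguments: {"type":"object","properties":{"targets":{"type":"array","items":{"type":"array","items":{"type":"number"}}},"squeeze":{"type":"number"}},"required":["targets"]}

```bash
mkdir -p pics; ls; python3 - <<'E'
from workcell import bot
import cv2
for n in ["scene","top"]:
    c=bot.camera(n); cv2.imwrite(f"pics/{n}0.png",c["pixels"][:,:,::-1]); print(n,c["intrinsics"],c["view"])
o=bot.get_obs(); print(o)
E
```

```text
pics
scene [[401.56560163   0.         324.95339479]
 [  0.         401.56560163 202.2215939 ]
 [  0.           0.           1.        ]] [[ 0.69311514  0.72076288 -0.00960643 -0.38765006]
 [ 0.57201136 -0.55808142 -0.6011224  -0.29860854]
 [-0.43862788  0.41115204 -0.79909923  1.53971151]
 [ 0.          0.          0.          1.        ]]
top [[466.31140801   0.         315.76082369]
 [  0.         466.31140801 196.37351922]
 [  0.           0.           1.        ]] [[ 2.71847660e-02 -9.99619576e-01  4.65755010e-03 -3.92309385e-02]
 [-9.77480831e-01 -2.75575105e-02 -2.09217135e-01  5.90704010e-01]
 [ 2.09265894e-01  1.13485291e-03 -9.77858117e-01  1.74732173e+00]
 [ 0.00000000e+00  0.00000000e+00  0.00000000e+00  1.00000000e+00]]
{'time': 0.1, 'q': array([-6.33097979e+01,  5.00484566e+00,  1.00390673e+01,  9.51011465e+01,
        1.32694252e-03,  8.99996636e+01]), 'qd': array([ 0.13623261, -0.10861145,  0.13519776,  0.05656357, -0.01396383,
       -0.00091088]), 'joint_efforts': array([ 3.54382951e-05, -5.21560764e+01,  4.65654945e+01,  1.59745192e-02,
       -6.55277518e-05, -1.23076853e-05]), 'ee_pos': array([ 0.24694804, -0.49119608,  0.23068441]), 'tcp_rot': array([-1.79998673e+02,  6.69248523e-02, -6.33094615e+01]), 'wrist_force': array([1.12458568, 0.42267905, 0.15269285]), 'torque': array([-0.01693395,  0.01971223, -0.02443308]), 'opening': 0.0853963717097574}
```

View pics/scene0.png

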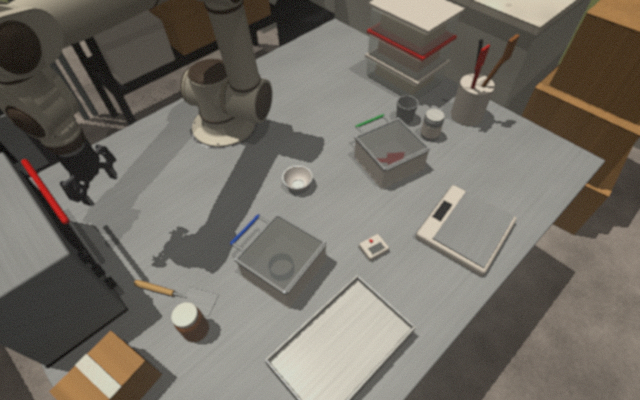

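View pics/top0.png

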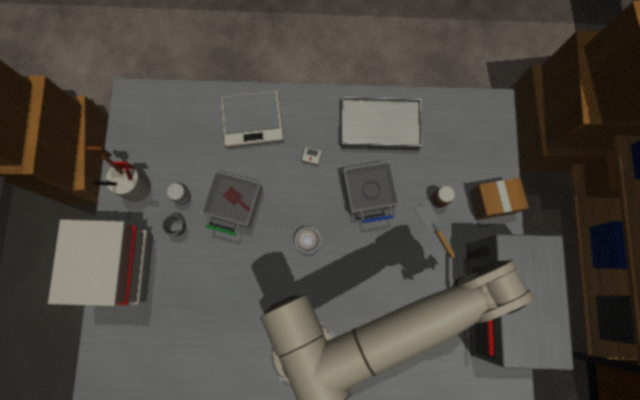

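The scoop (top view, around (236,197)) is in the green-barred bin_a, and the cutter ring (370,189) is in the blue-barred one. The green bar shows at about (222,228) in the top view and (370,121) in the scene view. Next I'll measure the bar.

```bash
cat > h.py <<'E'
from workcell import bot
import cv2, numpy as np
def cast(c,uv,z,V=None):
    V=c["view"] if V is None else V
    R,t=V[:3,:3],V[:3,3]; o=-R.T@t
    d=R.T@np.linalg.inv(c["intrinsics"])@np.array([uv[0],uv[1],1.]); return o+d*(z-o[2])/d[2]
def ray(c,uv):
    R,t=c["view"][:3,:3],c["view"][:3,3]
    d=R.T@np.linalg.inv(c["intrinsics"])@np.array([uv[0],uv[1],1.]); return -R.T@t,d/np.linalg.norm(d)
def green(im):
    h=cv2.cvtColor(im,cv2.COLOR_RGB2HSV)
    m=cv2.inRange(h,(50,110,50),(80,255,255))
    n,l,s,_=cv2.connectedComponentsWithStats(m); k=1+np.argmax(s[1:,4])
    return (l==k)
def bar(c,z=.095):
    m=green(c["pixels"]); ys,xs=np.nonzero(m)
    p=np.c_[xs,ys].astype(float); mu=p.mean(0); u=np.linalg.svd(p-mu)[2][0]; s=(p-mu)@u
    a,b=mu+u*s.min(),mu+u*s.max()
    # pixel-edge half pixel extension
    return mu,a,b,len(p)
E
python3 - <<'E'
from h import *
for n in ["scene","top"]:
    c=bot.camera(n); mu,a,b,k=bar(c); A,B=cast(c,a,.095),cast(c,b,.095)
    print(n,k,mu,a,b,cast(c,mu,.095),A,B,np.linalg.norm(A-B),(A+B)/2, np.degrees(np.arctan2((A-B)[0],-(A-B)[1])))
    im=c["pixels"]; x0,y0=(190,160) if n=="top" else (335,95)
    cv2.imwrite(f"pics/{n}z.png",cv2.resize(im[y0:y0+100,x0:x0+110,::-1],None,fx=6,fy=6,interpolation=cv2.INTER_CUBIC))
E
```

```text
scene 38 [370.55263158 119.92105263] [382.0683579  115.16553201] [358.03696318 125.08950814] [0.44375546 0.33394805 0.095     ] [0.45551875 0.38142899 0.095     ] [0.43123749 0.28342094 0.095     ] 0.10097107896590737 [0.44337812 0.33242496 0.095     ] 166.08528372326825
top 85 [220.44705882 229.34117647] [206.16482663 225.4023384 ] [234.2360748  233.14399247] [0.44817817 0.33093159 0.095     ] [0.46156636 0.38554533 0.095     ] [0.43529381 0.27837304 0.095     ] 0.11034557398748081 [0.44843008 0.33195919 0.095     ] 166.225963253118
```

View pics/topz.png

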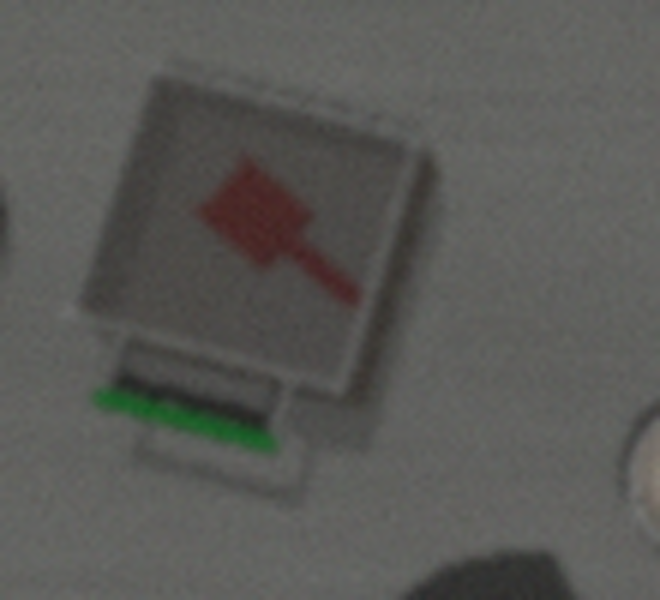

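View pics/scenez.png

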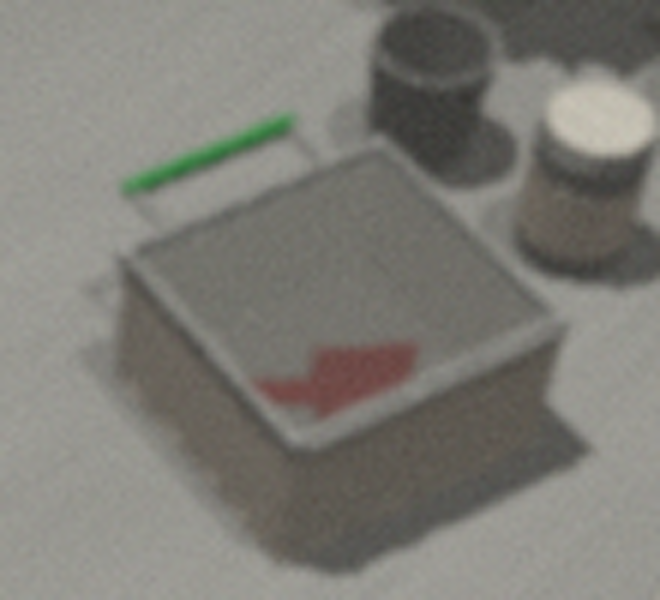

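>>> send_rows([
  [0.6,14,58,2,3.5],
  [0.6,28,116,5,7],
  [0.6,42,174,8,10.5],
  [0.6,56,232,10,14],
  [0.6,70,290,10,17.5],
  [0.6,84,348,10,21],
  [0.6,98,406,10,24.5],
  [0.6,112,464,10,28],
  [0.6,126,522,10,31.5],
  [0.6,140,580,10,35],
], squeeze=40)

```text
time: 1.45
ee_pos: [0.387, 0.0907, 0.2414]
tcp_rot: [-180.0, -0.0, -28.2]
wrist_force: [0.7, -0.6, -0.2]
opening: 0.0341
```

>>> send_rows([
  [0.6,14,58,0,3.5],
  [0.6,28,116,0,7],
  [0.6,42,174,0,10.5],
  [0.6,59,243,0,14.5],
  [0.6,59,243,0,14.5],
  [0.6,59,243,0,14.5],
  [0.6,59,243,0,14.5],
])

```text
time: 2.33
ee_pos: [0.4459, 0.3304, 0.2418]
tcp_rot: [-180.0, -0.0, -13.9]
wrist_force: [-0.3, -0.0, -0.0]
opening: 0.0345
```

```bash
cat >> h.py <<'E'
from scipy.spatial.transform import Rotation as Rn
def wrist():
    o=bot.get_obs(); c=bot.camera("wrist")
    T=np.eye(4); T[:3,:3]=Rn.from_euler("xyz",o["tcp_rot"],degrees=True).as_matrix(); T[:3,3]=o["ee_pos"]
    c["view"]=np.linalg.inv(T@c["mount"]); return o,c
E
python3 - <<'E'
from h import *
o,c=wrist(); print({k:np.round(o[k],4) for k in("time","q","ee_pos","tcp_rot","wrist_force","opening")})
cv2.imwrite("pics/w1.png",c["pixels"][:,:,::-1])
print(c["mount"])
try:
    mu,a,b,k=bar(c); A,B=cast(c,a,.095),cast(c,b,.095); print(k,mu,a,b,cast(c,mu,.095),A,B,(A+B)/2,np.linalg.norm(A-B))
    d=(A-B); print(np.degrees(np.arctan2(d[0],d[1])))
except Exception as e: print(e)
E
```

```text
{'time': np.float64(2.325), 'q': array([ 3.654270e+01,  5.907200e+00,  1.225220e+01,  9.632390e+01,
       -9.100000e-03,  1.404291e+02]), 'ee_pos': array([0.4459, 0.3304, 0.2418]), 'tcp_rot': array([-1.799895e+02, -2.050000e-02, -1.388640e+01]), 'wrist_force': array([-0.3421, -0.0122, -0.0204]), 'opening': np.float64(0.0345)}
[[ 9.99999980e-01 -1.67355398e-04 -1.12103758e-04  1.15095580e-04]
 [ 1.90768252e-04  9.65522314e-01  2.60320236e-01 -6.74052284e-02]
 [ 6.46726834e-05 -2.60320252e-01  9.65522326e-01 -1.42614258e-01]
 [ 0.00000000e+00  0.00000000e+00  0.00000000e+00  1.00000000e+00]]
1440 [320.06458333 185.00416667] [319.92936854 124.99790581] [320.20654377 248.00404128] [0.44663994 0.33531126 0.095     ] [0.4599516  0.38949559 0.095     ] [0.4311006  0.27205922 0.095     ] [0.4455261  0.33077741 0.095     ] 0.12092841305533016
13.802698187416958
```

View pics/w1.png

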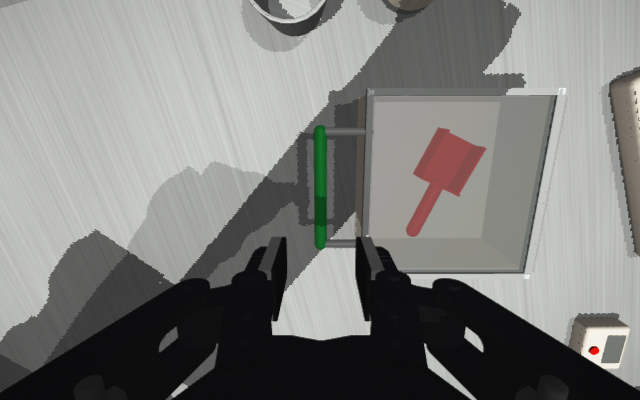

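The wrist view shows the green bar centred under the jaws (u≈320) and parallel to them. The finger gap clears both the bar and the lid frame (u≈368). The scoop is confirmed in this bin. I'll descend now.

>>> send_rows([
  [0.6,0,1,-50,0],
  [0.6,0,1,-90,0],
  [0.6,0,1,-120,0],
  [0.6,0,1,-145,0],
  [0.6,0,1,-165,0],
  [0.6,0,1,-165,0],
  [0.6,0,1,-165,0],
])

```text
time: 3.25
ee_pos: [0.4465, 0.3323, 0.0777]
tcp_rot: [-179.9, -0.1, -13.9]
wrist_force: [-0.7, 0.8, 0.7]
opening: 0.0346
```

```bash
python3 - <<'E'
from h import *
o,c=wrist(); print({k:np.round(o[k],4) for k in("time","ee_pos","tcp_rot","wrist_force","opening")})
cv2.imwrite("pics/w2.png",c["pixels"][:,:,::-1])
c=bot.camera("scene"); cv2.imwrite("pics/s2.png",cv2.resize(c["pixels"][70:200,300:460,::-1],None,fx=4,fy=4,interpolation=cv2.INTER_CUBIC))
E
```

```text
{'time': np.float64(3.25), 'ee_pos': array([0.4465, 0.3323, 0.0777]), 'tcp_rot': array([-1.799242e+02, -6.450000e-02, -1.386340e+01]), 'wrist_force': array([-0.6651,  0.7867,  0.7416]), 'opening': np.float64(0.0346)}
```

View pics/w2.png

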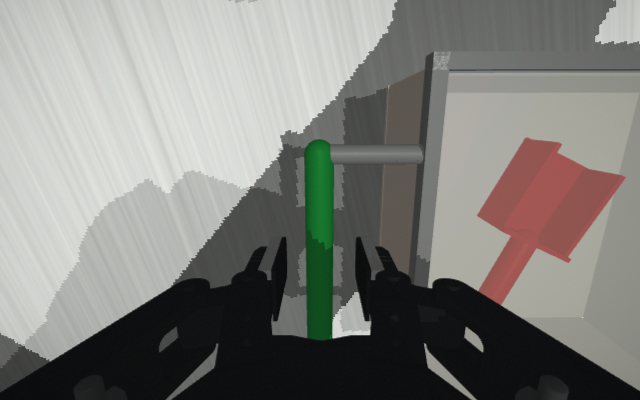

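View pics/s2.png

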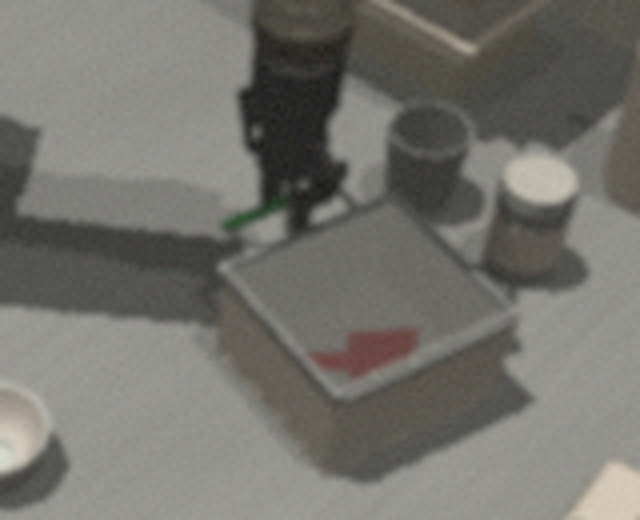

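The bar runs between the pads (u≈320, pads at about 285 and 360). One finger is in the gap, clear of the lid frame (u≈425). Closing now.

>>> send_rows([
  [1,0,0,0,0],
  [1,0,0,0,0],
  [1,0,0,0,0],
  [1,0,0,0,0],
  [1,0,0,0,0],
], squeeze=40)

```text
time: 3.98
ee_pos: [0.4459, 0.3329, 0.0771]
tcp_rot: [-180.0, -0.0, -13.8]
wrist_force: [-3.0, -0.1, 6.0]
opening: 0.0104
```

```bash
python3 - <<'E'
from h import *
o=bot.get_obs(); print(o["ee_pos"],o["wrist_force"])
e=np.array([.971,-.2388]) # bin x
for d in range(0,61,6):
    r=.215*(1-np.cos(np.radians(d))); print(d,np.round(1000*np.r_[e*r,.215*np.sin(np.radians(d))],1))
E
```

```text
[0.44592586 0.33287283 0.07707421] [-3.01861283 -0.13760008  6.00344109]
0 [ 0. -0.  0.]
6 [ 1.1 -0.3 22.5]
12 [ 4.6 -1.1 44.7]
18 [10.2 -2.5 66.4]
24 [18.  -4.4 87.4]
30 [ 28.   -6.9 107.5]
36 [ 39.9  -9.8 126.4]
42 [ 53.6 -13.2 143.9]
48 [ 69.1 -17.  159.8]
54 [ 86.1 -21.2 173.9]
60 [104.4 -25.7 186.2]
```

>>> send_rows([
  [1,0,0,11,0],
  [1,1,0,22,0],
  [1,3,-1,34,0],
  [1,5,-1,45,0],
  [1,7,-2,56,0],
  [1,10,-2,66,0],
  [1,14,-3,77,0],
  [1,18,-4,87,0],
  [1,18,-4,87,0],
  [1,18,-4,87,0],
])

```text
time: 5.22
ee_pos: [0.4628, 0.3287, 0.1641]
tcp_rot: [180.0, 0.1, -13.8]
wrist_force: [-9.7, 2.5, 2.2]
opening: 0.0103
```

```bash
python3 - <<'E'
from h import *
o,c=wrist(); print({k:np.round(o[k],4) for k in("time","ee_pos","tcp_rot","wrist_force","torque","opening")})
cv2.imwrite("pics/w3.png",c["pixels"][:,:,::-1])
c=bot.camera("scene"); cv2.imwrite("pics/s3.png",cv2.resize(c["pixels"][70:200,300:460,::-1],None,fx=4,fy=4,interpolation=cv2.INTER_CUBIC))
E
```

```text
{'time': np.float64(5.225), 'ee_pos': array([0.4628, 0.3287, 0.1641]), 'tcp_rot': array([ 1.799949e+02,  1.385000e-01, -1.377360e+01]), 'wrist_force': array([-9.7343,  2.4836,  2.1905]), 'torque': array([0.5244, 1.9407, 0.0275]), 'opening': np.float64(0.0103)}
```

View pics/w3.png

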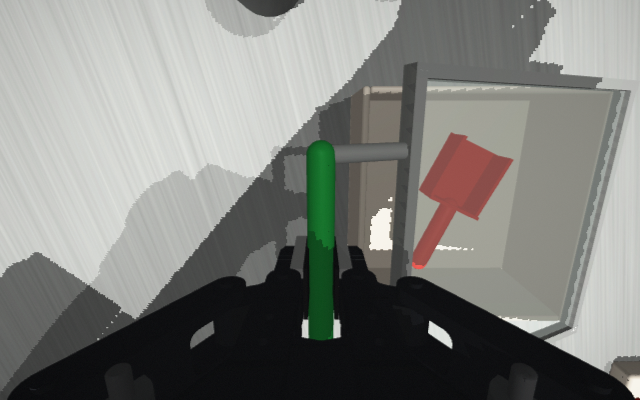

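View pics/s3.png

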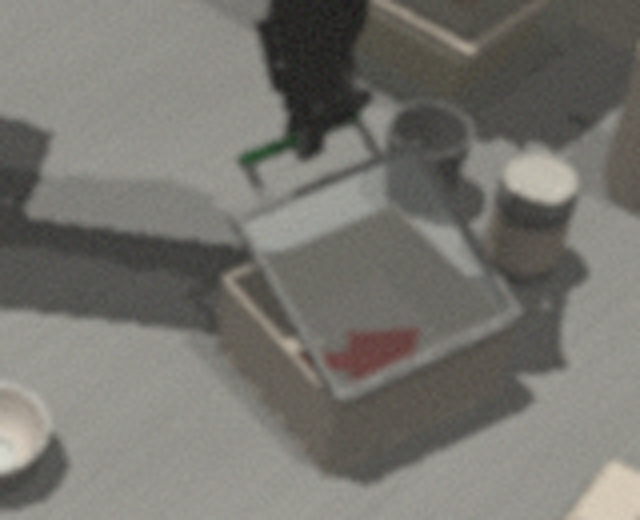

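The lid is up about 24° with the bar still held mid-pads. Forces are low, about 10 N. Continuing to 60°.

>>> send_rows([
  [1,5,-1,10,0],
  [1,10,-2,20,0],
  [1,16,-4,30,0],
  [1,22,-5,39,0],
  [1,28,-7,48,0],
  [1,35,-9,57,0],
  [1,43,-11,65,0],
  [1,51,-13,73,0],
  [1,51,-13,73,0],
  [1,51,-13,73,0],
])

```text
time: 6.58
ee_pos: [0.5131, 0.3164, 0.2395]
tcp_rot: [-179.8, 0.1, -13.7]
wrist_force: [-15.6, 4.5, 14.6]
opening: 0.0106
```

>>> send_rows([
  [1,8,-2,7,0],
  [1,17,-4,14,0],
  [1,26,-6,20,0],
  [1,35,-9,26,0],
  [1,35,-9,26,0],
  [1,35,-9,26,0],
  [1,35,-9,26,0],
])

```text
time: 7.45
ee_pos: [0.5492, 0.3075, 0.266]
tcp_rot: [-179.8, -0.1, -13.7]
wrist_force: [-9.8, 3.7, 13.9]
opening: 0.0103
```

```bash
python3 - <<'E'
from h import *
o,c=wrist(); print({k:np.round(o[k],4) for k in("time","ee_pos","tcp_rot","wrist_force","torque","opening")})
cv2.imwrite("pics/w4.png",c["pixels"][:,:,::-1])
mu,a,b,k=bar(c); print(k,mu,a,b)
for n in("scene","top"):
    c=bot.camera(n); cv2.imwrite(f"pics/{n}4.png",c["pixels"][:,:,::-1])
    if n=="scene": cv2.imwrite("pics/s4.png",cv2.resize(c["pixels"][50:200,300:460,::-1],None,fx=4,fy=4,interpolation=cv2.INTER_CUBIC))
E
```

```text
{'time': np.float64(7.45), 'ee_pos': array([0.5492, 0.3075, 0.266 ]), 'tcp_rot': array([-1.79759e+02, -7.69000e-02, -1.37497e+01]), 'wrist_force': array([-9.8009,  3.6627, 13.8783]), 'torque': array([0.9767, 1.8303, 0.0619]), 'opening': np.float64(0.0103)}
4978 [320.58075532 236.50522298] [320.56463408 139.99940453] [320.59787723 339.00123652]
```

View pics/w4.png

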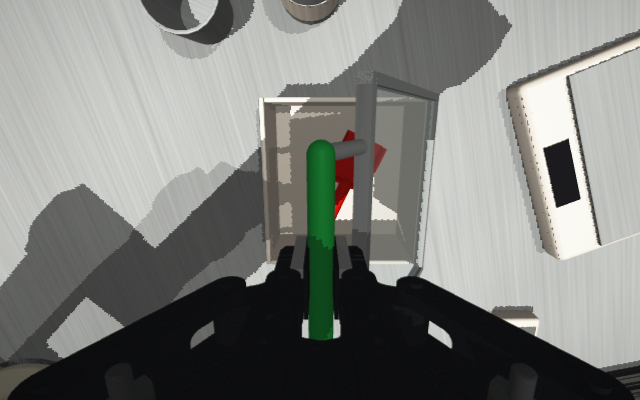

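View pics/s4.png

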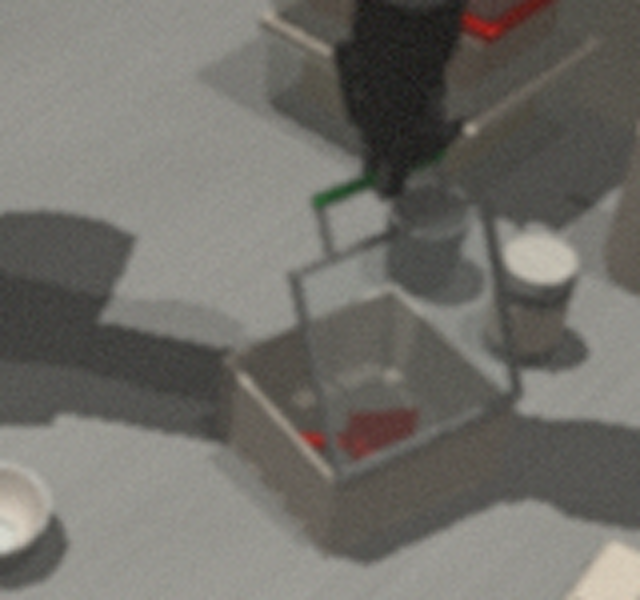

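View pics/top4.png

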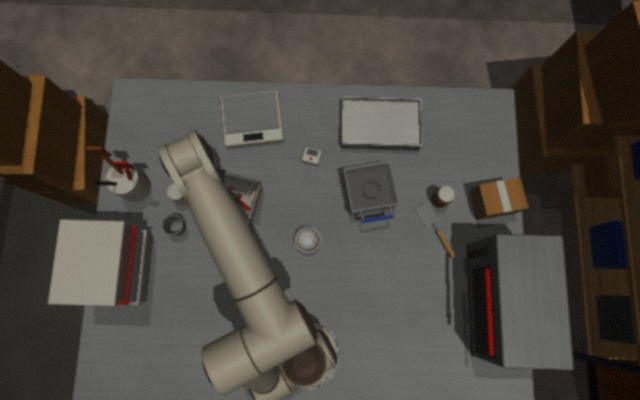

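```bash
python3 - <<'E'
from h import *
th=np.radians(-13.8); ex=np.array([np.cos(th),np.sin(th),0]); ey=np.array([-np.sin(th),np.cos(th),0])
H=np.r_[np.array([.4459,.3325])+.215*ex[:2],.095]
c=bot.camera("scene")
m=green(c["pixels"]); h=cv2.cvtColor(c["pixels"],cv2.COLOR_RGB2HSV)
mm=cv2.inRange(h,(50,90,30),(80,255,255)); mm[:80]=0; ys,xs=np.nonzero(mm); print(list(zip(xs,ys)))
def side(uv,y):
    o,d=ray(c,uv); t=(y-(o-H)@ey)/(d@ey); p=o+t*d-H; x,z=p@ex,p[2]
    return np.round([-x,z,np.hypot(x,z),np.degrees(np.arctan2(z,-x))],4)
i=xs.argmin()
print("bar -y end",side((379.5,100.2),-.052))
print("frame corner",side((373.7,118.7),-.092), side((383.7,168.7),-.092))
# wrist: bar +y end
o,c=wrist()
mu,a,b,k=bar(c); print("wrist +y end",a,side((a[0],a[1]+0.),.055), side((a[0],a[1]),.058))
g=(o["ee_pos"]+np.array([0,0,.019])-H); print("grasp",-g@ex,g@ey,g[2],np.degrees(np.arctan2(g[2],-g@ex)), o["ee_pos"],o["wrist_force"],o["time"])
E
```

```text
[(np.int64(392), np.int64(94)), (np.int64(390), np.int64(95)), (np.int64(391), np.int64(95)), (np.int64(392), np.int64(95)), (np.int64(387), np.int64(96)), (np.int64(388), np.int64(96)), (np.int64(389), np.int64(96)), (np.int64(390), np.int64(96)), (np.int64(384), np.int64(97)), (np.int64(385), np.int64(97)), (np.int64(386), np.int64(97)), (np.int64(382), np.int64(98)), (np.int64(383), np.int64(98)), (np.int64(384), np.int64(98)), (np.int64(385), np.int64(98)), (np.int64(386), np.int64(98)), (np.int64(380), np.int64(99)), (np.int64(381), np.int64(99)), (np.int64(382), np.int64(99)), (np.int64(383), np.int64(99)), (np.int64(379), np.int64(100)), (np.int64(380), np.int64(100)), (np.int64(381), np.int64(100))]
bar -y end [ 0.117   0.177   0.2122 56.5344]
frame corner [ 0.0843  0.1478  0.1702 60.285 ] [5.8000e-03 1.5000e-03 6.0000e-03 1.4234e+01]
wrist +y end [320.5569109  139.99939957] [ 0.1087  0.1289  0.1686 49.8589] [ 0.1087  0.1747  0.2057 58.0974]
grasp 0.10870747184316783 0.00030536157426395326 0.18994199897387784 60.216660947129 [0.54919716 0.30744222 0.265942  ] [-8.74845159  5.50669931 15.23191943] 7.65
```

The angle measures about 60°: 60.2° from the tool position, 60.3° from the lid corner and 59.6° from the horizontal bar position. I'll relieve part of the radial load and hold to check it stays steady.

>>> send_rows([
  [1,-1,0,2,0],
  [1,-1,0,2,0],
  [1,-1,0,2,0],
  [1,-1,0,2,0],
  [1,-1,0,2,0],
  [1,-1,0,2,0],
])

```text
time: 8.45
ee_pos: [0.5491, 0.3075, 0.266]
tcp_rot: [-179.8, -0.1, -13.8]
wrist_force: [-2.1, 6.4, 3.2]
opening: 0.0107
```

>>> send_rows([
  [1,0,0,0,0],
  [1,0,0,0,0],
  [1,0,0,0,0],
  [1,0,0,0,0],
  [1,0,0,0,0],
  [1,0,0,0,0],
  [1,0,0,0,0],
  [1,0,0,0,0],
])

```text
time: 9.45
ee_pos: [0.549, 0.3075, 0.266]
tcp_rot: [-179.8, -0.1, -13.8]
wrist_force: [-2.0, 7.1, 3.6]
opening: 0.0102
```

```bash
python3 - <<'E'
from h import *
th=np.radians(-13.8); ex=np.array([np.cos(th),np.sin(th),0]); ey=np.array([-np.sin(th),np.cos(th),0])
H=np.r_[np.array([.4459,.3325])+.215*ex[:2],.095]
o,c=wrist()
cv2.imwrite("pics/w5.png",c["pixels"][:,:,::-1])
g=(o["ee_pos"]+np.array([0,0,.019])-H); x=-g@ex; print("grasp",x,g[2],np.degrees(np.arctan2(g[2],x)),np.degrees(np.arccos(x/.215)), o["ee_pos"],o["wrist_force"],o["qd"],o["opening"],o["time"])
c=bot.camera("scene"); cv2.imwrite("pics/s5.png",c["pixels"][:,:,::-1])
E
```

```text
grasp 0.1088592791103687 0.1900049123047047 60.19036405766591 59.58083577150613 [0.54904901 0.30747548 0.26600491] [-1.97548086  7.11509306  3.55916623] [ 0.05747387  0.00593292  0.0432936  -0.00804318  0.09963595  0.00979219] 0.010161334524521387 9.45
```

View pics/w5.png

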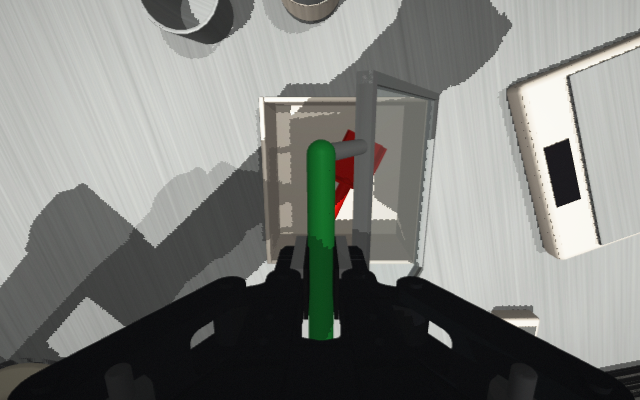

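View pics/s5.png

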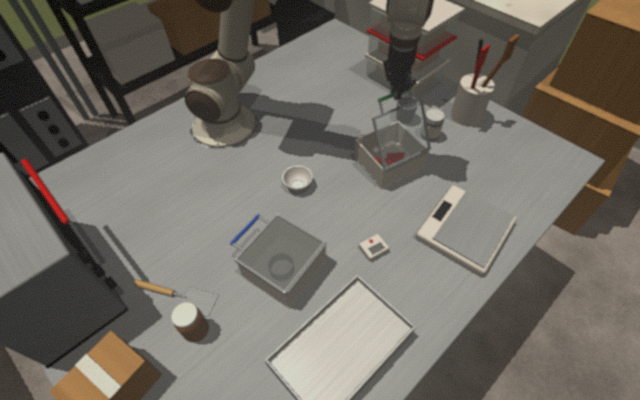

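The bar is still centred between the pads (u≈320), the pose held constant for over a second, and the forces have dropped. The blue-barred bin is shut and the bystanders are where they were.

```bash
python3 -c "
from workcell import bot
print(bot.job_done())"
```

```text
the job is handed in; nothing more can be done
None
```

The lid of the green-barred bin (bin_a), where the scoop lies, is open at about 60°, and the gripper is still holding it by the bar. I handed the job in at about 9.5 s.

- **Angle:** The tool position gives 60.2°, the bar's horizontal position 59.6° and the lid corner in the scene view 60.3°. One coarse reading from the bar's end in the scene view gave 56.5°. There one pixel is about 3 mm and that camera sits a few mm off the others, so I discounted it. A rough wrist-view reading of the bar's other end was too sensitive to use (50° to 58°).
- **Hold:** Over the last second the tool position stayed constant to about 0.1 mm. The measured force was about 8 N and the finger opening about 10 mm. The bar seems to sit about 4 mm lower between the pads than where I gripped it, but it showed no further movement.
- **Surroundings:** In the last pictures the blue-barred bin is shut, and the scoop, the cutter and everything else look unmoved.

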